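# Finish the carton layer, unbolt the cage and hold its gate ajar

## Robot

A 6-joint arm with a two-finger parallel gripper is mounted at the origin on a cart in front of the work surface, level with it; the furniture and walls round the work are solid. World frame = base frame: x ahead of the robot, y to its left, z up, the work surface at z = 0. Lengths are in mm, angles in rad, forces in N, time in s.
With the tool pointing down it reaches from about 400 to 925 mm from the base axis. Payload 12.5 kg.
Tool frame: the origin (TCP) lies midway between the tips of the shut fingers; the grasp point (between the pads) lies 19 mm behind it; z points along the fingers, y is the line along which they close (so a half turn about z gives the same grasp; the last joint's range is limited). The gripper opens to 95 mm and grips with 3 to 60 N. Pads are 20 mm wide; open, the fingers measure 119 mm over their backs; the gripper's body (75 mm by 180 mm) begins 59 mm behind the grasp point.
Start: joints at [-1.279, 0.491, 1.559, -0, 1.092, -0.106], TCP at [242.143, -576.206, 214.661] pointing down, gripper open.
Joint ranges: [-3.1, 3.1], [-0.84, 2.19], [0.05, 2.79], [-1.13, 4.28], [0.06, 2.93], [-2.69, 2.69]. Speed limits (rad/s): [2.22, 2.22, 2.79, 3.14, 3.14, 3.14].

## Interface

Orientations are given as [roll, pitch, yaw] about the fixed x, y, z axes, in that order (R = Rz(yaw) Ry(pitch) Rx(roll)).
In Python, from cell import state, read_camera, camera_info, env gives the robot as it stands.
- The arm moves only by the tool move_arm, never from a script. Its argument "commands" is a list of rows, each a list of 3 entries, a list of its own where there are three numbers: the shift along the world's x, y, z in cm, then the turn, a rotation vector about the world's x, y, z in degrees, then the opening, from 0 (shut) to 1 (fully open). A call has 1 to 10 rows; each row shifts and turns the commanded pose from where the row before left it; what a row does not reach is not made up. A row lasts 1/10 s, in which the tool goes at most 50 mm and 8.59 degrees, less where a joint would pass 70% of its speed; a pose out of reach is approached as far as the arm can. A call with a gripper value outside its range is refused whole. The fingers move at their own pace and stop on an object; the grip force is fixed at half the most. Time passes only in rows, so rows that do not move let the fingers close. It gives the time, the measured TCP pose, the force, the opening and the grip force at its end, in the units of the state.
- state(): the state, without advancing time (a new reading comes with each control period).
- read_camera(name): name is "side" or "top"; returns the picture (400x640x3 uint8, blue, green, red); there is no depth.
- camera_info(name): a dict with "K" (3x3 intrinsics, pixels), "cam_to_world" (4x4, takes a point from camera to world coordinates). Camera axes: x right, y down, z forward; pixel columns grow to the right and rows downward; lengths in mm; the calibration is good to about 2 mm. A picture is of the moment at which its call begins. camera_info takes no time and is no camera call.
- env.job_done(): hands the job in; it is judged then, once.
The state is a dict: "t": time; "joints": joint angles; "qvel": joint speeds; "tau": joint torques, N m; "eef_pos": TCP position; "tcp_rot": TCP orientation; "ft_force": force on the tool from outside, world axes, zero at the start; "moment": the same for the moment, N m; "opening": opening from 0.0 (shut) to 1.0 (fully open); "grip_force": force on a finger pad.
Only numpy, scipy, OpenCV 4.12 (cv2) and the standard library are available. Lean on these libraries where they do the work, as an engineer would, in place of code of your own. Each camera call takes 0.05 s, during which the arm holds its last target. There are 200 camera calls.

## Task

Get this load ready to go into the bench cage: complete the interlocking layer on the white slab by laying the two loose cartons flat in its two empty places, and let go of them. Then undo the cage's gate: the worn bolt sags behind the bent-up lip of its keeper, so lift it by the black ball knob and, still lifting, draw it fully back towards the hinges; swing the gate towards you and finish while holding it ajar at about 45 degrees, because it springs shut when let go. Leave the bench things around the work where they stand.

Things in the scene. Friction and masses are not known exactly. Their poses are not given: they have to be found in the camera images.
- slab: White plastic slab, 158 x 158 x 10 mm, loose, 1.1 kg; a rim 5 mm wide runs along its edges, its top 14 mm above the bench. Origin: centre of its underside; x, y parallel to its edges, z up. Four cartons make a layer on it, a pinwheel round a square hole 50 mm wide. Two lie there, long sides along the slab's x; each of the two empty places has about 4 mm of play all round.
- gap_a (a point): Centre of the floor of one empty place, at (47.5, 25, 10) mm in the slab's frame. A carton lies right when its origin is here and its long (x) axis is along the slab's y, either way round. On its inner side this place borders the square hole (free room for a finger) from slab y = -20 to +25 mm, and the end of a laid carton beyond.
- gap_b (a point): Centre of the floor of the other empty place, at (-47.5, -25, 10) mm in the slab's frame; the same half a turn round: its inner side borders the square hole from slab y = -25 to +20 mm.
- carton_a: Loose closed brown cardboard carton, 90 x 45 x 38 mm, 0.11 kg, lying flat on the bench to the side of the slab. Origin: centre of its underside; x along its 90 mm length, y across its 45 mm width, z up. Either loose carton may go in either empty place.
- carton_b: The second loose carton, the same in every way, on the bench on another side of the slab.
- laid_a: Carton of the same kind already laid on the slab at (-25, 47.5, 10) mm in the slab's frame, long side along the slab's x. Loose; it stays in its place.
- laid_b: Carton of the same kind already laid on the slab at (25, -47.5, 10) mm in the slab's frame, long side along the slab's x. Loose; it stays in its place.
- cage: Bench cage with aluminium frame and clear panels, fixed, 204 mm deep (x), 318 mm wide (y), roof top at 159 mm. Origin: centre of its underside. Its front, with the gate, looks along its -x, towards the robot. Amber and white bottles stand inside.
- gate_hinge (a point): Point on the upright hinge axis of the gate, at its left edge seen from the robot, 142 mm above the bench. The gate is 252 mm wide and runs from here along the cage's -y when shut; its top edge is 153 mm high.
- gate (a joint): Opening angle of the gate in rad: 0 shut; it grows as the free right edge swings towards the robot (clockwise from above), to 1.7. A spring shuts it: about 0.4 N m at 0.8 rad. It is locked while the bolt's head is in the keeper.
- knob (a point): Centre of the black ball knob, 26 mm in diameter, on a 9 mm stem above the bolt bar, about 184 mm above the bench. All fixed metal round it lies lower: gate top 153, roof 159, the keeper's strap 164 mm (75 mm to its right). From the hinge axis it lies 186 mm along the gate (144 when drawn fully back) and 16 mm in front of it.
- bolt_head (a point): Centre of the end face of the bolt's head (right end). The head is a disc 23 mm in diameter and 20 mm long on a 9 mm bar; it lies in the keeper on the right post.
- draw (a joint): How far the bolt is drawn back along the gate, towards the hinge, in m: 0 to 0.005 at the start, 0.042 at the end stop. The head is out of the keeper from 0.031 on. Sliding friction about 1.5 N, no spring.
- lift (a joint): Lift of the bolt bar about the cross pin at its hinge-side end, rad: 0 sagging (it falls back there, about 2 N at the knob), 0.080 upper stop. The knob is 121 mm from the pin: it rises 9.7 mm at the stop. The head catches behind the keeper's bent lip unless lift stays above about 0.035 (knob 4 to 5 mm up) until draw passes 0.031; knob 7 mm up is mid-range.
- beaker: Bystander: glass beaker with blue contents, 73 x 78 x 92 mm, origin under its centre; not to be disturbed.
- small_bottle: Bystander: white screw-cap bottle, 54 mm in diameter, 98 mm high, origin under its centre; not to be disturbed.
- kitchen_timer: Bystander: small timer 66 x 62 x 18 mm, origin under its centre; not to be disturbed.
- rubber_stopper: Bystander: red-brown rubber stopper, 35 mm wide, 27 mm high, origin under its centre; not to be disturbed.
There are look-alikes about, which are no part of the job. Leave any orange look-alike of the carton_a alone.

How it is judged:
By the outcome, as a careful person would: the job done as asked, in the order asked, and still so for the second after the job is handed in, while the arm keeps its last pose, push and grip.
It also fails if it takes over 58 s, if anything falls off the work surface, if the arm or the gripper's body presses on something with over 40 N, if the wrist force passes 120 N, or if a joint passes its speed limit or range.

## Working session

There is one attempt and no reset: what is moved stays moved. The work goes in short steps, Python scripts to look and compute and a tool call to move; the robot and the scene stay as the last step left them, time stands still between calls to the robot, and variables do not carry over. Pictures are saved under pics/ and viewed, at most 10 in all, crops included, and the job is handed in when it is done.

Besides the shell and the picture viewer there is one more tool, called as a command line: name --argument value ..., lists and objects as JSON in quotes. move_arm: Moves the arm, as the interface text tells. Its arguments: {"type":"object","properties":{"commands":{"type":"array"}},"required":["commands"]}

```bash
mkdir -p pics; ls; python3 - <<'E'
from cell import state, read_camera, camera_info
import cv2,numpy as np
for n in("top","side"):
    cv2.imwrite(f"pics/{n}0.png",read_camera(n)); c=camera_info(n); print(n,np.round(c["K"],1).tolist(),np.round(c["cam_to_world"],3).tolist())
print(state())
E
```

```text
pics
top [[398.1, 0.0, 315.5], [0.0, 398.1, 197.2], [0.0, 0.0, 1.0]] [[0.027, -0.997, 0.079, 385.153], [-1.0, -0.027, -0.001, -166.537], [0.003, -0.079, -0.997, 1734.131], [0.0, 0.0, 0.0, 1.0]]
side [[514.1, 0.0, 320.5], [0.0, 514.1, 193.2], [0.0, 0.0, 1.0]] [[-0.925, -0.247, 0.288, -51.939], [-0.379, 0.59, -0.713, 1201.091], [0.006, -0.768, -0.64, 1385.427], [0.0, 0.0, 0.0, 1.0]]
{'t': 0.1, 'joints': array([-1.27859198e+00,  4.91466180e-01,  1.55939646e+00,  1.12086549e-05,
        1.09166999e+00, -1.05627152e-01]), 'qvel': array([-0.00038795, -0.00156799, -0.00058418,  0.00016776, -0.00065671,
       -0.00133799]), 'tau': array([ 2.41066875e-03, -6.13621116e+01, -2.58606130e+01,  6.92953728e-02,
        4.70006804e-02, -5.42696580e-05]), 'eef_pos': array([ 242.08427995, -575.98316035,  214.13800491]), 'tcp_rot': array([-3.14065897e+00, -1.08988643e-04,  3.97826277e-01]), 'ft_force': array([-0.2480043 ,  0.90171265, -0.19049808]), 'moment': array([-0.03409506, -0.01996323,  0.0550337 ]), 'grip_force': 0.0, 'opening': 1.0008087074213172}
```

View pics/top0.png

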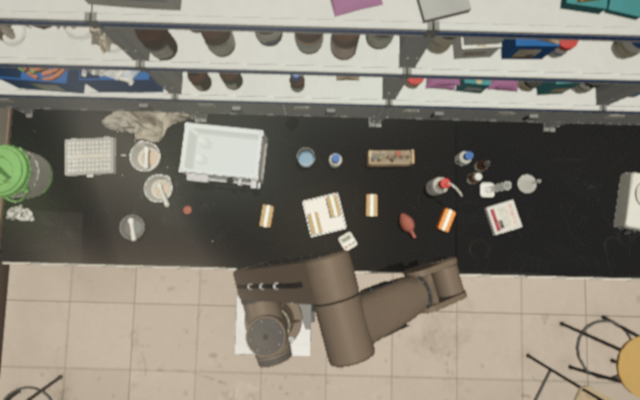

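View pics/side0.png

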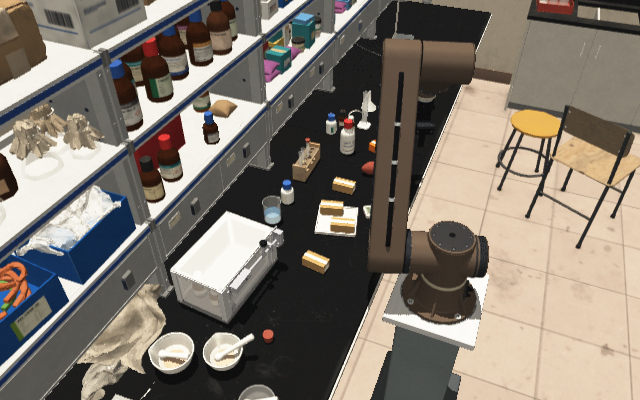

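Candidates for a carton, in top-view pixels: brown (267,215), brown (372,205), orange look-alike (447,219), and the laid ones at (313,222) and (333,205). I choose the two brown loose ones and leave the orange one. The slab is at (324,215), the cage at (224,155), and the timer at (348,241). Next are the close crops.

```bash
python3 - <<'E'
import cv2,numpy as np
a=cv2.imread("pics/top0.png")[120:255,170:400]; b=cv2.imread("pics/side0.png")[165:335,160:390]
cv2.imwrite("pics/c1.png",np.vstack([cv2.resize(a,None,fx=3.4,fy=3.4,interpolation=cv2.INTER_CUBIC)]))
cv2.imwrite("pics/c2.png",cv2.resize(b,None,fx=3.4,fy=3.4,interpolation=cv2.INTER_CUBIC))
E
```

```text
(no output)
```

View pics/c1.png

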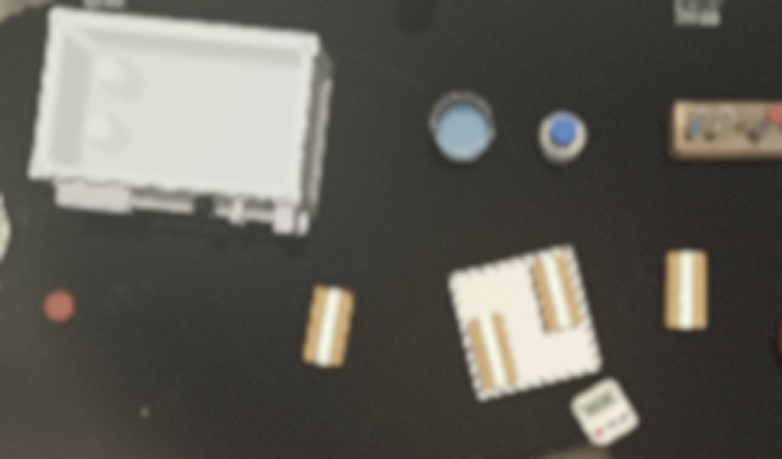

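View pics/c2.png

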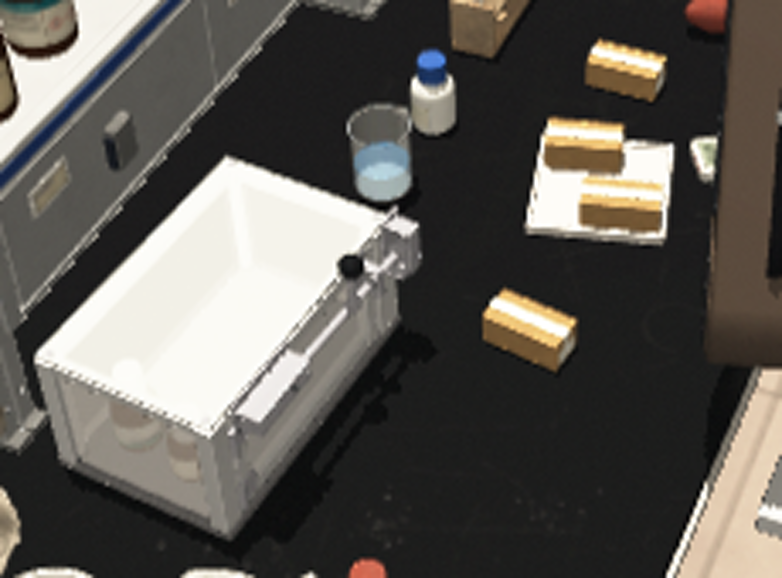

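The crops show brown cartons at crop (329,326) and (686,289), and the slab at crop (525,322) with two laid cartons. The black knob is at about top (230,180) and side (263,243). I fit poses by matching box silhouettes in both cameras.

```bash
cat > h.py <<'E'
import cv2,numpy as np
from scipy.optimize import minimize
from cell import camera_info
C={n:camera_info(n) for n in("top","side")}
def proj(n,P):
    T=np.linalg.inv(C[n]["cam_to_world"]); p=np.atleast_2d(P)@T[:3,:3].T+T[:3,3]; q=p@np.array(C[n]["K"]).T
    return q[:,:2]/q[:,2:]
def back(n,uv,z):
    M=np.array(C[n]["cam_to_world"]); d=M[:3,:3]@np.linalg.inv(C[n]["K"])@[*uv,1]; o=M[:3,3]
    return o+d*(z-o[2])/d[2]
def tri(u1,u2):
    def f(P): return np.r_[proj("top",P)[0]-u1,proj("side",P)[0]-u2]
    from scipy.optimize import least_squares
    r=least_squares(f,[500,0,150.]); return r.x,r.fun
def box(L,W,z0,z1,o=(0,0)): return np.array([[o[0]+sx*L/2,o[1]+sy*W/2,z] for sx in(-1,1) for sy in(-1,1) for z in(z0,z1)])
CART=[box(90,45,0,38)]
SLAB=[box(158,158,0,14),box(90,45,10,48,(-25,47.5)),box(90,45,10,48,(25,-47.5))]
def pose(B,p):
    c,s=np.cos(p[2]),np.sin(p[2]); return np.c_[B[:,:2]@np.array([[c,s],[-s,c]])+p[:2],B[:,2]]
S=8
def cov(n,boxes,p,r):
    x0,y0,x1,y1=r; m=np.zeros(((y1-y0)*S,(x1-x0)*S),np.uint8)
    for B in boxes:
        u=(proj(n,pose(B,p))+0.5-[x0,y0])*S-0.5
        cv2.fillConvexPoly(m,np.round(cv2.convexHull(u.astype(np.float32))*16).astype(np.int32),255,shift=4)
    return cv2.resize(m,(x1-x0,y1-y0),interpolation=cv2.INTER_AREA)/255.
def fit(imgs,boxes,p0,cams=("top","side"),pad=6,thr=55,prior=None):
    obs=[]
    for n in cams:
        u=np.vstack([proj(n,pose(B,p0)) for B in boxes]); lo=np.floor(u.min(0)-pad).astype(int); hi=np.ceil(u.max(0)+pad).astype(int)
        r=(*lo,*hi); g=imgs[n][r[1]:r[3],r[0]:r[2]].max(2).astype(float)
        obs.append((n,r,np.clip((g-25)/(2*(thr-25)+20),0,1)))
    sc=np.array([1,1,.01])
    f=lambda q:sum(((cov(n,boxes,np.array(p0)+q*sc,r)-o)**2).sum() for n,r,o in obs)
    R=minimize(f,np.zeros(3),method="Nelder-Mead",options=dict(initial_simplex=np.array([[0,0,0],[8,0,0],[0,8,0],[0,0,12.]])-2,xatol=.05,fatol=.01))
    return np.array(p0)+R.x*sc,R.fun
E
python3 - <<'E'
from h import *
I={n:cv2.imread(f"pics/{n}0.png") for n in C}
w=lambda cx,cy,z:back("top",(170+cx/3.4,120+cy/3.4),z)
for nm,a,b in(("A",(334,288),(323,365)),("B",(687,250),(687,328))):
    a,b=w(*a,38),w(*b,38); d=a-b; p=[*(a+b)[:2]/2,np.arctan2(d[1],d[0])]; print(nm,p)
    for cams in(("top",),("side",),("top","side")): q,f=fit(I,CART,p,cams); print(cams,np.round(q,3),round(f,1))
c=[w(*x,14) for x in((451,272),(572,248),(600,370),(482,398))]; print(np.round(c,0).tolist())
m=np.mean(c,0)[:2]
d=(c[0]+c[1]-c[2]-c[3])  # towards +x world
yaw=np.arctan2(d[1],d[0]); print(m,yaw)
for cams in(("top",),("side",),("top","side")): q,f=fit(I,SLAB,[*m,yaw],cams); print(cams,np.round(q,3),round(f,1))
print("knob",tri((230.3,179.7),(262.9,243.2)))
k=[w(*x,159) for x in((55,10),(318,36),(302,200),(32,178))]; print(np.round(k,0).tolist())
print("timer",w(605,412,18),"beaker",w(462,130,90),"bottle",w(563,130,98))
E
```

```text
A [np.float64(433.39886169280226), np.float64(38.43915487017321), np.float64(-0.10574211635497513)]
('top',) [ 4.35612e+02  4.28180e+01 -1.71000e-01] 174.0
('side',) [ 4.35511e+02  3.84560e+01 -1.32000e-01] 6.6
('top', 'side') [ 4.35387e+02  3.91540e+01 -1.47000e-01] 185.8
B [np.float64(492.4782868188053), np.float64(-409.59567422462504), np.float64(0.01554431116518972)]
('top',) [ 4.92801e+02 -4.07977e+02  8.00000e-03] 93.2
('side',) [ 4.93057e+02 -4.09450e+02  1.20000e-02] 18.4
('top', 'side') [ 4.92794e+02 -4.08329e+02  1.60000e-02] 112.0
[[507.0, -112.0, 14.0], [542.0, -265.0, 14.0], [388.0, -304.0, 14.0], [349.0, -156.0, 14.0]]
[ 446.70583264 -209.46971774] 0.25868673141871606
('top',) [ 4.46838e+02 -2.04428e+02  2.74000e-01] 602.6
('side',) [ 4.47592e+02 -2.07718e+02  2.70000e-01] 49.0
('top', 'side') [ 4.47414e+02 -2.07866e+02  2.65000e-01] 652.0
knob (array([567.26542356, 168.6559577 , 180.50625886]), array([ 0.05176005,  0.15446318, -0.13430281, -0.0227135 ]))
[[795.0, 361.0, 159.0], [773.0, 49.0, 159.0], [577.0, 60.0, 159.0], [594.0, 377.0, 159.0]]
timer [ 335.51564069 -311.47472494   18.        ] beaker [ 677.16089164 -122.85701322   90.        ] bottle [ 679.0957791  -246.44009684   98.        ]
```

```bash
sed -i 's|g=imgs.*|g=imgs[n][r[1]:r[3],r[0]:r[2]].max(2).astype(float); b=np.median(np.r_[g[0],g[-1],g[:,0],g[:,-1]])|; s|obs.append.*|obs.append((n,r,np.clip((g-b-8)/95,0,1)))|' h.py
python3 - <<'E'
from h import *
I={n:cv2.imread(f"pics/{n}0.png") for n in C}
for nm,B,p in(("A",CART,[435,39,-.14]),("B",CART,[493,-409,.015]),("S",SLAB,[447.5,-208,.267])):
    for cams in(("top",),("side",),("top","side")): q,f=fit(I,B,p,cams,pad=4); print(nm,cams,np.round(q,3),round(f,1))
q=[447.5,-208,.267]
for g in((47.5,25),(-47.5,-25),(47.5,5),(-47.5,-5)): print(g,np.round(pose(np.array([[*g,0.]]),q),1))
E
```

```text
A ('top',) [ 4.35911e+02  4.27030e+01 -1.48000e-01] 13.7
A ('side',) [ 4.35788e+02  3.84220e+01 -1.38000e-01] 10.3
A ('top', 'side') [ 4.35538e+02  4.01280e+01 -1.40000e-01] 37.0
B ('top',) [ 4.93588e+02 -4.08864e+02  1.70000e-02] 15.9
B ('side',) [ 4.93101e+02 -4.09645e+02  1.00000e-02] 6.5
B ('top', 'side') [ 4.93235e+02 -4.09165e+02  4.00000e-03] 23.8
S ('top',) [ 4.47694e+02 -2.06807e+02  2.74000e-01] 176.3
S ('side',) [ 4.47651e+02 -2.07848e+02  2.71000e-01] 17.2
S ('top', 'side') [ 4.47594e+02 -2.07656e+02  2.71000e-01] 194.9
(47.5, 25) [[ 486.7 -171.4    0. ]]
(-47.5, -25) [[ 408.3 -244.6    0. ]]
(47.5, 5) [[ 492.  -190.6    0. ]]
(-47.5, -5) [[ 403.  -225.4    0. ]]
```

Poses: carton A (435.8, 39, -0.138 rad), carton B (493.1, -409.5, 0.010) and slab (447.6, -207.7, 0.271). I take A to gap_a with an offset grasp on the hole side, and handle B the same way for gap_b.

move_arm --commands '[[[1.8,3.5,-0.4],[0,0,8.5],1],[[1.8,3.5,-0.4],[0,0,8.5],1],[[1.8,3.5,-0.4],[0,0,8.5],1],[[1.8,3.5,-0.4],[0,0,8.5],1],[[1.8,3.5,-0.4],[0,0,8.5],1],[[1.8,3.5,-0.4],[0,0,8.5],1],[[1.8,3.5,-0.4],[0,0,8.5],1],[[1.8,3.5,-0.4],[0,0,8.5],1],[[1.8,3.5,-0.4],[0,0,8.5],1],[[1.8,3.5,-0.4],[0,0,8.5],1]]'

```text
t: 1.1
eef_pos: [422.6, -224.7, 174.4]
tcp_rot: [3.142, -0.0, 1.887]
ft_force: [0.9, -0.5, 0.4]
opening: 0.998
grip_force: 0.0
```

move_arm --commands '[[[0.42,3.2,-1.0],[0,0,8],1],[[0.42,3.2,-1.0],[0,0,8],1],[[0.42,3.2,-1.0],[0,0,8],1],[[0.42,3.2,-1.0],[0,0,8],1],[[0.42,3.2,-1.0],[0,0,8],1],[[0.42,3.2,-1.0],[0,0,8],1],[[0.42,3.2,-1.0],[0,0,8],1],[[0.42,3.2,-1.0],[0,0,8],1],[[0,0,0],[0,0,0],1],[[0,0,0],[0,0,0],1]]'

```text
t: 2.1
eef_pos: [455.6, 30.2, 94.4]
tcp_rot: [-3.142, -0.001, 2.999]
ft_force: [0.4, -0.4, 0.2]
opening: 1.002
grip_force: 0.0
```

move_arm --commands '[[[0,0.6,-1.2],[0,0,0],1],[[0,0,-1.2],[0,0,0],1],[[0,0,-1.2],[0,0,0],1],[[0,0,-1.2],[0,0,0],1],[[0,0,-1.2],[0,0,0],1],[[0,0,-1.2],[0,0,0],1],[[0,0,-1.0],[0,0,0],1],[[0,0,0],[0,0,0],0.3],[[0,0,0],[0,0,0],0.0],[[0,0,0],[0,0,0],0.0]]'

```text
t: 3.1
eef_pos: [456.0, 35.6, 13.2]
tcp_rot: [3.141, 0.001, 2.998]
ft_force: [0.3, -0.0, 0.4]
opening: 0.805
grip_force: 0.0
```

move_arm --commands '[[[0,0,0],[0,0,0],0.0],[[0,0,0],[0,0,0],0.0],[[0,0,0],[0,0,0],0.0],[[0,0,0],[0,0,0],0.0]]'

```text
t: 3.5
eef_pos: [455.8, 35.9, 12.8]
tcp_rot: [3.141, 0.0, 2.998]
ft_force: [-0.6, -1.3, 1.7]
opening: 0.469
grip_force: 30.0
```

move_arm --commands '[[[0,0,2.0],[0,0,0],0],[[0,0,4.2],[0,0,0],0],[[0.45,-2.83,0],[0,0,-8.27],0],[[0.45,-2.83,0],[0,0,-8.27],0],[[0.45,-2.83,0],[0,0,-8.27],0],[[0.45,-2.83,0],[0,0,-8.27],0],[[0.45,-2.83,0],[0,0,-8.27],0],[[0.45,-2.83,0],[0,0,-8.27],0],[[0.45,-2.83,0],[0,0,-8.27],0],[[0.45,-2.83,0],[0,0,-8.27],0]]'

```text
t: 4.5
eef_pos: [491.7, -191.8, 74.6]
tcp_rot: [-3.141, -0.0, 1.838]
ft_force: [0.7, 0.6, -0.9]
opening: 0.47
grip_force: 29.9
```

move_arm --commands '[[[0,0,0],[0,0,0],0],[[0,0,-1.5],[0,0,0],0],[[0,0,0],[0,0,0],0],[[0,0,0],[0,0,0],0]]'

```text
t: 4.9
eef_pos: [491.5, -189.9, 59.7]
tcp_rot: [-3.141, -0.001, 1.845]
ft_force: [0.3, -0.2, -0.4]
opening: 0.473
grip_force: 29.9
```

```bash
python3 - <<'E'
from cell import read_camera,state
import cv2,numpy as np
a=read_camera("side");b=read_camera("top");cv2.imwrite("pics/side1.png",a);cv2.imwrite("pics/top1.png",b)
r=lambda i,f:cv2.resize(i,None,fx=f,fy=f,interpolation=cv2.INTER_CUBIC)
cv2.imwrite("pics/v1.png",np.hstack([r(a[185:255,300:390],4.4),r(b[180:250,290:380],4.4)]))
s=state();print(s["eef_pos"],s["tcp_rot"])
E
```

```text
[ 491.84764826 -190.18020717   60.09439936] [3.14135750e+00 1.35567992e-04 1.84489488e+00]
```

View pics/v1.png

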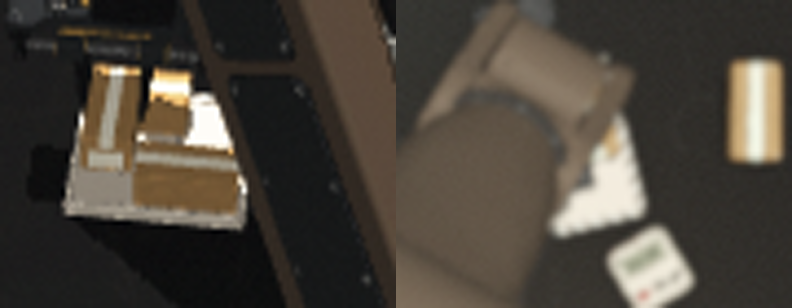

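The carried carton is visible at left-crop (110,120), above the empty place and aligned with it. The place's floor is free at (100,190). I lower it.

move_arm --commands '[[[0,0,-1.2],[0,0,0],0],[[0,0,-1.2],[0,0,0],0],[[0,0,-0.8],[0,0,0],0],[[0,0,-0.3],[0,0,0],0],[[0,0,-0.15],[0,0,0],0],[[0,0,0],[0,0,0],0],[[0,0,0],[0,0,0],0]]'

```text
t: 5.7
eef_pos: [491.9, -190.7, 23.3]
tcp_rot: [3.141, 0.0, 1.844]
ft_force: [0.8, -0.2, 0.3]
opening: 0.471
grip_force: 29.9
```

move_arm --commands '[[[0,0,0],[0,0,0],0.6],[[0,0,0],[0,0,0],0.8],[[0,0,0],[0,0,0],0.8],[[0,0,0],[0,0,0],0.8],[[0,0,1.0],[0,0,0],0.8],[[0,0,2.5],[0,0,0],0.8],[[0,0,3.5],[0,0,0],1]]'

```text
t: 6.4
eef_pos: [491.1, -190.3, 93.5]
tcp_rot: [-3.14, -0.002, 1.844]
ft_force: [-0.1, -0.7, -0.3]
opening: 0.841
grip_force: 0.0
```

move_arm --commands '[[[-0.21,-2.43,0],[0,0,8.3],1],[[-0.21,-2.43,0],[0,0,8.3],1],[[-0.21,-2.43,0],[0,0,8.3],1],[[-0.21,-2.43,0],[0,0,8.3],1],[[-0.21,-2.43,0],[0,0,8.3],1],[[-0.21,-2.43,0],[0,0,8.3],1],[[-0.21,-2.43,0],[0,0,8.3],1],[[-0.21,-2.43,0],[0,0,8.3],1],[[-0.2,-2.5,0],[0,0,8.4],1],[[0,0,0],[0,0,0],1]]'

```text
t: 7.4
eef_pos: [472.6, -412.6, 93.8]
tcp_rot: [-3.14, 0.001, -3.132]
ft_force: [0.3, -0.2, 0.2]
opening: 1.001
grip_force: 0.0
```

```bash
python3 - <<'E'
from cell import read_camera,state
import cv2,numpy as np
from h import *
a=read_camera("side");b=read_camera("top");cv2.imwrite("pics/side2.png",a);cv2.imwrite("pics/top2.png",b)
r=lambda i,f:cv2.resize(i,None,fx=f,fy=f,interpolation=cv2.INTER_CUBIC)
s=state();print(s["eef_pos"],s["tcp_rot"])
I={"side":a,"top":b}
print(fit(I,SLAB+[box(45,90,10,48,(47.5,25))],[447.6,-207.7,.271],("side",),pad=4))
v=np.hstack([r(a[175:255,290:380],4.4),r(b[175:255,290:380],4.4)])
cv2.imwrite("pics/v2.png",v)
E
```

```text
[ 472.6572486  -409.84941094   93.46017091] [ 3.14121390e+00 -9.91586148e-05 -3.13759736e+00]
(array([ 4.48180160e+02, -2.07290912e+02,  2.73825590e-01]), np.float64(25.10230542056592))
```

View pics/v2.png

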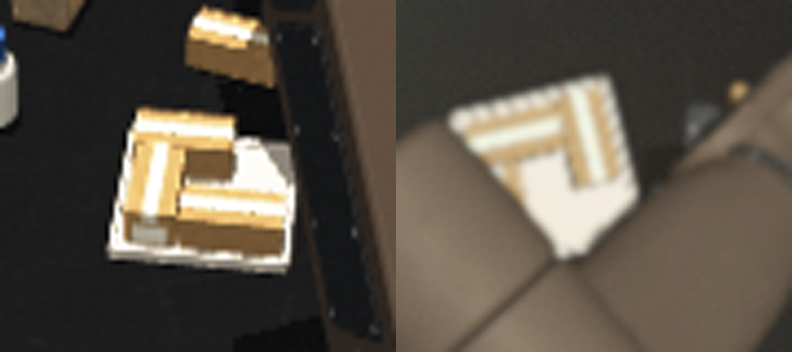

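The carton lies flat in gap_a (left-crop (155,190)) and the slab hasn't moved. Now carton B.

move_arm --commands '[[[0,0,-1.2],[0,0,0.3],1],[[0,0,-1.2],[0,0,0],1],[[0,0,-1.2],[0,0,0],1],[[0,0,-1.2],[0,0,0],1],[[0,0,-1.2],[0,0,0],1],[[0,0,-1.2],[0,0,0],1],[[0,0,-0.9],[0,0,0],1],[[0,0,0],[0,0,0],0.3],[[0,0,0],[0,0,0],0.0],[[0,0,0],[0,0,0],0.0]]'

```text
t: 8.5
eef_pos: [473.1, -410.2, 12.7]
tcp_rot: [-3.141, 0.001, -3.129]
ft_force: [0.1, 0.0, 0.4]
opening: 0.807
grip_force: 0.0
```

move_arm --commands '[[[0,0,0],[0,0,0],0.0],[[0,0,0],[0,0,0],0.0],[[0,0,0],[0,0,0],0.0],[[0,0,0],[0,0,0],0.0],[[0,0,0],[0,0,0],0.0]]'

```text
t: 9.0
eef_pos: [473.0, -410.0, 12.3]
tcp_rot: [3.141, 0.0, -3.129]
ft_force: [-0.1, 1.3, 1.3]
opening: 0.471
grip_force: 29.8
```

move_arm --commands '[[[0,0,2.0],[0,0,0],0],[[0,0,4.2],[0,0,0],0],[[-0.77,2.05,0],[0,0,-8.35],0],[[-0.77,2.05,0],[0,0,-8.35],0],[[-0.77,2.05,0],[0,0,-8.35],0],[[-0.77,2.05,0],[0,0,-8.35],0],[[-0.77,2.05,0],[0,0,-8.35],0],[[-0.77,2.05,0],[0,0,-8.35],0],[[-0.77,2.05,0],[0,0,-8.35],0],[[-0.77,2.05,0],[0,0,-8.35],0]]'

```text
t: 10.0
eef_pos: [411.0, -245.2, 74.1]
tcp_rot: [3.141, 0.0, 1.982]
ft_force: [0.1, -0.1, -1.1]
opening: 0.474
grip_force: 29.8
```

move_arm --commands '[[[-0.79,2.09,0],[0,0,-8.3],0],[[0,0,0],[0,0,0],0],[[0,0,-1.2],[0,0,0],0],[[0,0,0],[0,0,0],0],[[0,0,0],[0,0,0],0]]'

```text
t: 10.5
eef_pos: [403.6, -225.5, 62.1]
tcp_rot: [-3.141, -0.0, 1.845]
ft_force: [0.8, 0.4, -1.1]
opening: 0.474
grip_force: 29.8
```

move_arm --commands '[[[0,0,-1.2],[0,0,0],0],[[0,0,-1.2],[0,0,0],0],[[0,0,-0.9],[0,0,0],0],[[0,0,-0.4],[0,0,0],0],[[0,0,-0.2],[0,0,0],0],[[0,0,0],[0,0,0],0],[[0,0,0],[0,0,0],0]]'

```text
t: 11.2
eef_pos: [403.6, -225.2, 23.4]
tcp_rot: [3.141, 0.0, 1.844]
ft_force: [-0.9, -0.9, -1.4]
opening: 0.472
grip_force: 30.0
```

move_arm --commands '[[[0,0,-0.07],[0,0,0],0],[[0,0,0],[0,0,0],0.6],[[0,0,0],[0,0,0],0.8],[[0,0,0],[0,0,0],0.8],[[0,0,0],[0,0,0],0.8],[[0,0,1.0],[0,0,0],0.8],[[0,0,2.5],[0,0,0],0.8],[[0,0,4.0],[0,0,0],1],[[0,0,4.0],[0,0,0],1],[[0,0,4.0],[0,0,0],1]]'

```text
t: 12.2
eef_pos: [403.1, -224.8, 179.8]
tcp_rot: [3.141, 0.0, 1.844]
ft_force: [0.3, -1.0, 0.4]
opening: 0.979
grip_force: 0.0
```

move_arm --commands '[[[0.5,4.0,1.2],[0,0,-4],1],[[0.5,4.0,1.2],[0,0,-4],1],[[0.5,4.0,1.2],[0,0,-4],1],[[0.5,4.0,1.2],[0,0,-4],1],[[0.5,4.0,1.2],[0,0,-2.5],1],[[0,0,0],[0,0,0],1],[[0,0,0],[0,0,0],1]]'

```text
t: 12.9
eef_pos: [428.3, -24.5, 238.1]
tcp_rot: [3.141, 0.0, 1.524]
ft_force: [-0.2, 0.3, -0.3]
opening: 0.998
grip_force: 0.0
```

```bash
python3 - <<'E'
from cell import read_camera,state
import cv2,numpy as np
from h import *
a=read_camera("side");b=read_camera("top");cv2.imwrite("pics/side3.png",a);cv2.imwrite("pics/top3.png",b)
r=lambda i,f:cv2.resize(i,None,fx=f,fy=f,interpolation=cv2.INTER_CUBIC)
s=state();print(s["eef_pos"],s["tcp_rot"])
v=np.vstack([r(a[185:305,170:390],3.4),r(np.hstack([b[185:243,290:365],b[150:208,190:335]]),3.4)])
cv2.imwrite("pics/v3.png",v[:600]);print(v.shape)
E
```

```text
[428.15733332 -25.69236594 237.47494133] [-3.14142489e+00  1.51077440e-04  1.52082677e+00]
(605, 748, 3)
```

View pics/v3.png

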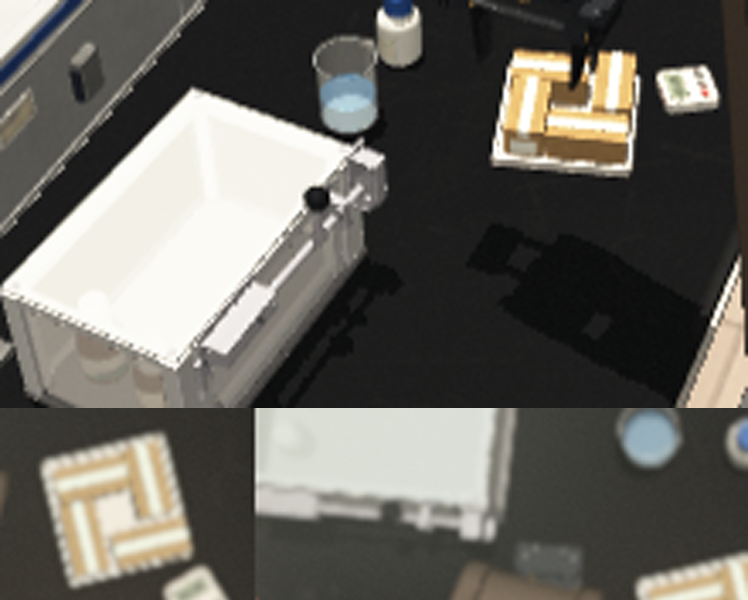

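The layer is complete: all four cartons lie flat, and the ring is visible at top-crop (117,510). Now I measure the knob and the cage yaw.

```bash
python3 - <<'E'
from h import *
a=cv2.imread("pics/side3.png");b=cv2.imread("pics/top3.png")
def blob(i,c,h,t):
    g=i[c[1]-h:c[1]+h+1,c[0]-h:c[0]+h+1].max(2).astype(float); w=np.clip(t-g,0,None); n,l,_,_=cv2.connectedComponentsWithStats((w>0).astype(np.uint8)); w*=l==l[h,h]
    ys,xs=np.mgrid[-h:h+1,-h:h+1]; return np.array([(w*xs).sum(),(w*ys).sum()])/w.sum()+c,(w>0).sum()
s,n1=blob(a,(263,243),7,70); t,n2=blob(b,(228,180),4,85); print(s,n1,t,n2)
print("side@184",back("side",s,184),"tri",tri(t,s))
w=lambda x,y:back("side",(170+x/3.4,185+y/3.4),159)
P=[w(*p) for p in((193,90),(4,290),(175,365),(360,145))]; print(np.round(P,0).tolist())
for i,j in((0,1),(3,2),(3,0),(2,1)):
    d=P[j]-P[i]; print(round(float(np.arctan2(d[1],d[0])),3),round(float(np.hypot(*d[:2]))))
E
```

```text
[263.10570071 243.12826603] 44 [228.54666667 182.22888889] 37
side@184 [564.54807964 171.02246885 184.        ] tri (array([559.84464392, 174.67693647, 188.71457304]), array([-0.2625994 , -0.78491055,  0.68155741,  0.11431931]))
[[770.0, 58.0, 159.0], [790.0, 368.0, 159.0], [598.0, 384.0, 159.0], [571.0, 66.0, 159.0]]
1.506 310
1.486 319
-0.039 199
-0.083 192
```

move_arm --commands '[[[1.37,1.96,-0.1],[0,0,8.5],1],[[1.37,1.96,-0.1],[0,0,8.5],1],[[1.37,1.96,-0.1],[0,0,8.5],1],[[1.37,1.96,-0.1],[0,0,8.5],1],[[1.37,1.96,-0.1],[0,0,8.5],1],[[1.37,1.96,-0.1],[0,0,8.5],1],[[1.37,1.96,-0.1],[0,0,8.5],1],[[1.37,1.96,-0.1],[0,0,8.5],1],[[1.37,1.96,-0.1],[0,0,8.5],1],[[1.37,1.96,-0.1],[0,0,8.5],1]]'

```text
t: 14.0
eef_pos: [566.3, 170.0, 226.8]
tcp_rot: [-3.141, -0.001, 3.008]
ft_force: [-0.3, 0.1, 0.1]
opening: 1.002
grip_force: 0.0
```

move_arm --commands '[[[0,0,-1.0],[0,0,4.2],0.8],[[0,0,-1.0],[0,0,0],0.8],[[0,0,0],[0,0,0],0.7],[[0,0,0],[0,0,0],0.7]]'

```text
t: 14.4
eef_pos: [565.4, 169.9, 207.3]
tcp_rot: [-3.141, -0.001, 3.075]
ft_force: [-0.3, 0.2, -0.5]
opening: 0.73
grip_force: 0.0
```

```bash
python3 - <<'E'
from cell import read_camera,state
import cv2,numpy as np
from h import *
a=read_camera("side");cv2.imwrite("pics/side4.png",a)
s=state();print(s["eef_pos"],s["tcp_rot"],s["ft_force"],proj("side",s["eef_pos"]),s["opening"])
cv2.imwrite("pics/v4.png",cv2.resize(a[190:290,210:310],None,fx=5,fy=5,interpolation=cv2.INTER_CUBIC))
E
```

```text
[565.56512778 170.11529918 207.68590523] [3.14152517e+00 2.10280477e-05 3.07511659e+00] [0.60376065 0.38355664 1.52621913] [[262.47699619 237.69418163]] 0.7098922253740314
```

View pics/v4.png

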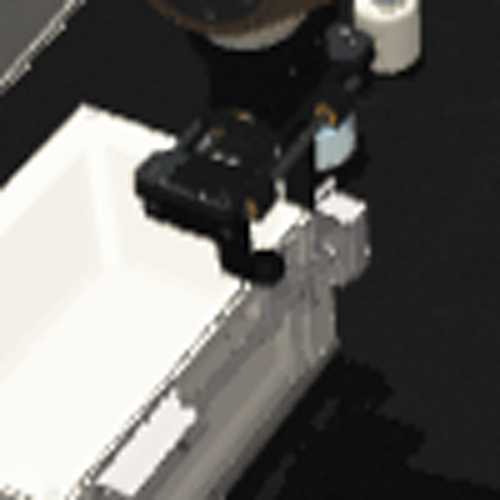

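The knob at crop (270,265) lies between the two fingertips, (235,270) and (300,200). I descend and close on it.

move_arm --commands '[[[0,0,-1.0],[0,0,0],0.7],[[0,0,-1.0],[0,0,0],0.7],[[0,0,-1.0],[0,0,0],0.7],[[0,0,-1.0],[0,0,0],0.7],[[0,0,0],[0,0,0],0.7],[[0,0,0],[0,0,0],0],[[0,0,0],[0,0,0],0],[[0,0,0],[0,0,0],0],[[0,0,0],[0,0,0],0],[[0,0,0],[0,0,0],0]]'

```text
t: 15.45
eef_pos: [565.5, 170.9, 167.7]
tcp_rot: [3.141, 0.0, 3.078]
ft_force: [0.0, -0.8, 0.6]
opening: 0.336
grip_force: 0.0
```

move_arm --commands '[[[0,0,0],[0,0,0],0],[[0,0,0],[0,0,0],0],[[0,0,0],[0,0,0],0]]'

```text
t: 15.75
eef_pos: [565.5, 170.9, 167.5]
tcp_rot: [3.141, 0.0, 3.078]
ft_force: [-0.9, 0.8, 0.6]
opening: 0.257
grip_force: 30.0
```

move_arm --commands '[[[0,0,0.3],[0,0,0],0],[[0,0,0.3],[0,0,0],0],[[0,0,0.1],[0,0,0],0],[[0,0,0],[0,0,0],0],[[0,0,0],[0,0,0],0]]'

```text
t: 16.25
eef_pos: [565.4, 172.5, 173.8]
tcp_rot: [3.139, -0.0, 3.078]
ft_force: [2.5, 12.7, -8.6]
opening: 0.26
grip_force: 30.0
```

move_arm --commands '[[[0.01,0.2,0],[0,0,0],0],[[0.01,0.2,0],[0,0,0],0],[[0,0.1,0],[0,0,0],0],[[0,0,0],[0,0,0],0]]'

```text
t: 16.65
eef_pos: [565.6, 175.8, 174.4]
tcp_rot: [-3.141, -0.0, 3.078]
ft_force: [-0.4, -0.9, -5.5]
opening: 0.257
grip_force: 30.0
```

move_arm --commands '[[[0.03,0.5,0],[0,0,0],0],[[0.03,0.5,0],[0,0,0],0],[[0.03,0.5,0],[0,0,0],0],[[0.04,0.5,0],[0,0,0],0],[[0,0,0],[0,0,0],0]]'

```text
t: 17.15
eef_pos: [567.0, 196.8, 174.4]
tcp_rot: [3.141, 0.0, 3.078]
ft_force: [2.5, 2.0, -5.1]
opening: 0.257
grip_force: 30.0
```

move_arm --commands '[[[0.03,0.5,0],[0,0,0],0],[[0.03,0.5,0],[0,0,0],0],[[0.02,0.3,0],[0,0,0],0],[[0.02,0.2,0],[0,0,0],0],[[0,0,0],[0,0,0],0]]'

```text
t: 17.65
eef_pos: [568.0, 211.4, 174.4]
tcp_rot: [3.141, 0.0, 3.078]
ft_force: [0.9, 2.7, -5.5]
opening: 0.258
grip_force: 30.0
```

move_arm --commands '[[[0,0.15,0],[0,0,0],0],[[0,0.15,0],[0,0,0],0],[[0,0,0],[0,0,0],0]]'

```text
t: 17.95
eef_pos: [568.0, 214.0, 174.5]
tcp_rot: [3.141, 0.0, 3.078]
ft_force: [1.4, 0.3, -5.2]
opening: 0.257
grip_force: 30.0
```

move_arm --commands '[[[0,0.15,0],[0,0,0],0],[[0,0.1,0],[0,0,0],0],[[0,0,0],[0,0,0],0]]'

```text
t: 18.25
eef_pos: [567.8, 215.3, 174.6]
tcp_rot: [-3.14, -0.0, 3.078]
ft_force: [0.2, -8.8, -1.0]
opening: 0.256
grip_force: 30.0
```

```bash
python3 - <<'E'
from cell import read_camera,state
import cv2
from h import *
a=read_camera("side");cv2.imwrite("pics/side5.png",a)
s=state();print(s["eef_pos"],s["ft_force"],s["moment"])
cv2.imwrite("pics/v5.png",cv2.resize(a[190:290,200:310],None,fx=5,fy=5,interpolation=cv2.INTER_CUBIC))
E
```

```text
[567.82082484 215.2972216  174.64889758] [ 0.62880318 -8.86134137 -0.95662052] [-1.82300249 -0.12420037 -0.14321568]
```

View pics/v5.png

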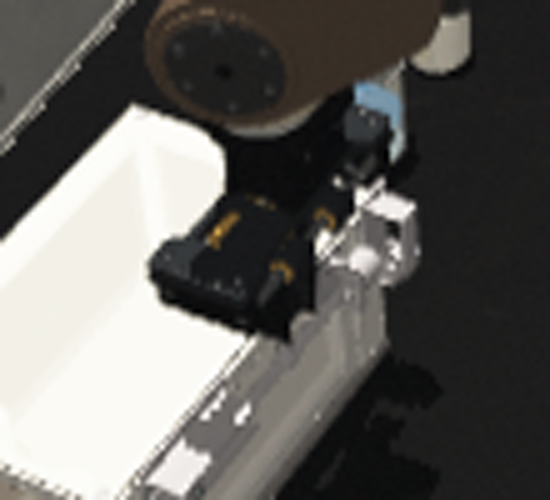

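The bolt's head, at (360,260), is clear of the keeper and the bolt is at its end stop. I start swinging the gate along its arc.

move_arm --commands '[[[-0.3,-0.03,0],[0,0,-1.2],0],[[-0.3,0.07,0],[0,0,-1.2],0],[[-0.6,0.16,0],[0,0,-2.5],0],[[-0.6,0.18,0],[0,0,-2.5],0],[[-0.6,0.2,0],[0,0,-2.5],0],[[0,0,0],[0,0,0],0]]'

```text
t: 18.9
eef_pos: [543.3, 222.7, 174.5]
tcp_rot: [3.141, -0.0, 2.904]
ft_force: [1.6, -1.4, -4.6]
opening: 0.258
grip_force: 30.0
```

move_arm --commands '[[[-0.59,0.23,0],[0,0,-2.5],0],[[-0.58,0.25,0],[0,0,-2.5],0],[[-0.57,0.28,0],[0,0,-2.5],0],[[-0.55,0.31,0],[0,0,-2.5],0],[[-0.54,0.33,0],[0,0,-2.5],0],[[-0.52,0.35,0],[0,0,-2.5],0],[[-0.51,0.37,0],[0,0,-2.5],0],[[-0.49,0.4,0],[0,0,-2.5],0],[[0,0,0],[0,0,0],0]]'

```text
t: 19.8
eef_pos: [500.3, 247.9, 174.5]
tcp_rot: [3.141, -0.0, 2.557]
ft_force: [2.4, -1.8, -6.1]
opening: 0.258
grip_force: 30.0
```

move_arm --commands '[[[-0.48,0.42,0],[0,0,-2.5],0],[[-0.46,0.43,0],[0,0,-2.5],0],[[-0.43,0.46,0],[0,0,-2.5],0],[[-0.42,0.48,0],[0,0,-2.5],0],[[-0.4,0.49,0],[0,0,-2.5],0],[[-0.37,0.51,0],[0,0,-2.5],0],[[0,0,0],[0,0,0],0],[[0,0,0],[0,0,0],0]]'

```text
t: 20.6
eef_pos: [475.1, 275.1, 174.5]
tcp_rot: [3.142, 0.0, 2.297]
ft_force: [2.3, -0.7, -5.3]
opening: 0.258
grip_force: 30.0
```

```bash
python3 - <<'E'
from cell import read_camera,state
import cv2
from h import *
a=read_camera("side");b=read_camera("top");cv2.imwrite("pics/side6.png",a)
s=state();print(s["eef_pos"],s["tcp_rot"],s["ft_force"],s["opening"])
r=lambda i,f:cv2.resize(i,None,fx=f,fy=f,interpolation=cv2.INTER_CUBIC)
cv2.imwrite("pics/v6.png",np.hstack([r(a[175:350,150:390],2),r(b[145:320,180:340],2)])[:,:800])
E
```

```text
[475.14293023 275.0650379  174.44706323] [3.14142852e+00 4.90033856e-05 2.29537193e+00] [ 2.76663914 -0.59507753 -6.32535269] 0.25859366781687826
```

View pics/v6.png

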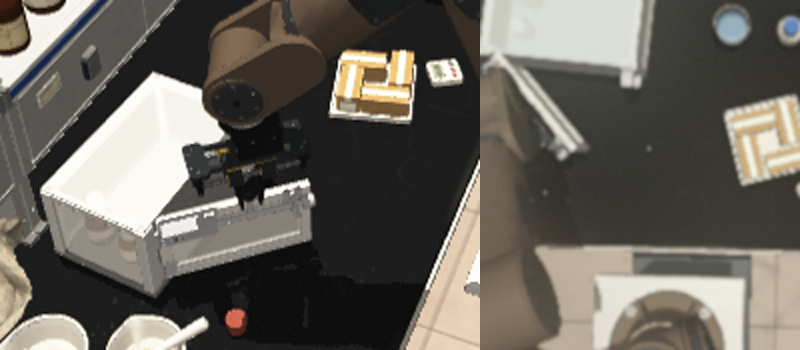

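The gate stands ajar at about 45° (right crop, from (500,55) to (580,155)). The gripper still holds the knob, and the cartons and bystanders are undisturbed. I hand the job in.

```bash
python3 -c "
from cell import env
print(env.job_done())"
```

```text
the job is handed in; nothing more can be done
None
```

The job is handed in at about 20.7 s: both loose cartons lie flat in the layer's empty places, the bolt was lifted and drawn back to its stop, and the arm is holding the gate ajar at about 45°.

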